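# Seat a winch brake pad by feel and pack it

## Robot

A 6-joint arm with a two-finger parallel gripper is mounted at the origin on the work surface. World frame = base frame: x ahead of the robot, y to its left, z up, the work surface at z = 0. Lengths are in m, angles in rad, forces in N, time in s.
With the tool pointing down it reaches from about 0.25 to 0.775 m from the base axis. Payload 4 kg.
Tool frame: the origin (TCP) lies midway between the tips of the shut fingers; the grasp point (between the pads) lies 19 mm behind it; z points along the fingers, y is the line along which they close (so a half turn about z gives the same grasp; the last joint's range is limited). The gripper opens to 94 mm and grips with 3 to 60 N. Pads are 16 mm wide; open, the fingers measure 119 mm over their backs; the gripper's body (75 mm by 177 mm) begins 78 mm behind the grasp point.
Start: joints at [1.215, 0.087, 1.371, -0, 1.684, -0.103], TCP at [0.138, 0.533, 0.206] pointing down, gripper open.
Joint ranges: [-3.1, 3.1], [-0.76, 2.03], [0.27, 2.55], [-1.08, 4.22], [0.17, 2.65], [-2.57, 2.57]. Speed limits (rad/s): [2.79, 2.79, 3.14, 3.14, 3.14, 3.14].

## Interface

Orientations are given as [roll, pitch, yaw] about the fixed x, y, z axes, in that order (R = Rz(yaw) Ry(pitch) Rx(roll)).
In Python, from bench import get_obs, snapshot, close_job gives the robot as it stands. The module is installed in compiled form; this text tells all that it offers.
- The arm moves only by the tool drive_tool, never from a script. Its argument "commands" is a list of rows, each a list of 6 numbers: the shift along the tool's x, y, z in units of 0.04 m (1.0 is 0.04 m), then the turn, a rotation vector about the tool's x, y, z in units of 0.1 rad (1.0 is 0.1 rad). In form: [[dx, dy, dz, wx, wy, wz], ...]. A call has 1 to 20 rows; each row shifts and turns the commanded pose from where the row before left it, along the tool's axes as they then stand; what a row does not reach is not made up. A row lasts 1/8 s, in which the tool goes at most 62.5 mm and 10.7 degrees, less where a joint would pass 70% of its speed; a pose out of reach is approached as far as the arm can. A call with a number of a shift or a turn outside -1 to 1 is refused whole. A call with a gripper value outside its range is refused whole. "gripper" is the closure, from 0 (fully open) to 1 (shut), set as the call begins (left out, the last holds). The fingers move at their own pace and stop on an object; the grip force is fixed at half the most. Time passes only in rows, so rows that do not move let the fingers close. It gives the time, the measured TCP pose, the force, the opening and the grip force at its end, in the units of the state.
- get_obs(): the state, without advancing time (a new reading comes with each control period).
- snapshot(name): name is "side" or "top" or "wrist"; returns a dict with "image" (420x560x3 uint8, blue, green, red), "range_z" (420x560 float32, m along the optical axis (not along the pixel's ray), 0 where there is no reading), "fx", "fy", "cx", "cy" (pixels), "k1" (the pictures are not rectified: a ray, as slopes to the right and down, at radius r is drawn at 1 + k1 r^2 times it, then the intrinsics apply), "rvec" (rotation vector, rad) and "tvec" (3), from world to camera coordinates, as OpenCV has them. Camera axes: x right, y down, z forward; pixel columns grow to the right and rows downward; lengths in m; the calibration is good to about 2 mm. A picture is of the moment at which its call begins.
- close_job(): hands the job in; it is judged then, once.
The state is a dict: "time": time; "joint_positions": joint angles; "qvel": joint speeds; "joint_torque": joint torques, N m; "tool_pos": TCP position; "ee_rot": TCP orientation; "wrist_force": force on the tool from outside, world axes, zero at the start; "wrist_torque": the same for the moment, N m; "width": finger opening in m; "finger_force": force on a finger pad.
Only numpy, scipy, OpenCV 4.12 (cv2) and the standard library are available. Lean on these libraries where they do the work, as an engineer would, in place of code of your own. Each camera call takes 0.05 s, during which the arm holds its last target. There are 200 camera calls.

## Task

Push the brake pad along its jig, into the green hood, until you feel it come up solid against the stop hidden inside, and ease off there: forcing it would bend the stop. Then lay the large packing plate flat, centred and square on the bright land of the pad, let go and press it down firmly with a fingertip to feel that it lies flat; after that lay the small plate centred and square on the large one, let go and press it the same way. Leave the pad fully home and everything else on the counter where it is.

Things in the scene. Friction and masses are not known exactly. Their poses are not given: they have to be found in the camera images.
- jig: Fixed grey jig, base 350 x 100 x 8 mm; origin at counter level, middle of the hood's mouth; x into the hood along the channel, y across. Base x -230 to 120 mm. x -210 to 0: open channel between guide bars 12 mm thick, inner faces 55 mm apart, tops at 20 mm. x 0 to 120: closed green hood 79 mm wide, top at 53 mm. The stop inside is hidden, at a new depth each time: the pad has 30 to 105 mm to go.
- pad: Loose pad in the channel, 160 x 50 x 28 mm, 0.3 to 0.65 kg, top at 36 mm. Origin: centre of underside; x to its nose, towards the hood; rear face at x = -80 mm. Nose starts 0 to 30 mm from the mouth. Drag 1.5 to 5 N, with a jolt up to 15 N at first touch; the stop is a steep rise. Over 45 N of finger force is too much: push slowly at the rear, no grip. Once home, 85 mm or more stands out.
- land (a point): Centre of the bright land on top of the pad, a 72 x 47 mm rectangle flush with the pad's top, 40 mm behind the pad's middle (its centre is 40 mm from the rear end). Axes as the pad's.
- stop (a joint): Travel of the hidden stop inside the hood, m: 0 until the pad's nose reaches it; it then gives 6 mm against a very weak spring (under 0.5 N) and comes up solid at 0.006, where the pad is home. Friction holds the pad there when released. Not visible from outside.
- large_plate: Loose plain steel packing plate, 70 (x) x 46 (y) x 12 mm, 0.3 kg, lying flat on the counter to one side of the jig; origin at the centre of its underside, x along its length.
- small_plate: Loose plain steel packing plate, 50 (x) x 36 (y) x 12 mm, 0.17 kg, lying flat on the counter on the other side of the jig; origin at the centre of its underside, x along its length.
- mallet: Bystander: copper-headed mallet, 260 mm long, lying on the counter far left; leave alone.
- drum_segment: Bystander: curved iron brake drum segment, about 200 mm long, 50 mm high, on the counter far right; leave alone.
- bushing_a: Bystander: bronze bushing, 44 mm across, 36 mm high, upright left of the hood; leave alone.
- bushing_b: Bystander: the same bushing, right of the hood; leave alone.
- spanner: Bystander: steel spanner, 200 mm long, lying near right; leave alone.
- grease_tin: Bystander: closed tin, 72 mm across, 70 mm high, near left; leave alone.
Things that resemble listed ones, but are neither listed nor needed, are in the scene too. Of the things that look like the pad, the smallest one is meant. Leave any orange look-alike of the small_plate alone.

How it is judged:
On the way, in this order (a step that is already met when the one before it is completed fails the run):
1. the pad is pushed home: the hidden stop is driven at least 4 of its 6 mm (value of joint stop above 0.004 m), for 0.2 s.
2. the large plate lies flat, centred and square on the land, let go (value of joint stop above 0.004 m and horizontal distance between large_plate and land below 0.012 m and z of large_plate in the frame of land between -0.003 and 0.003 m and angle between large_plate's own z axis and vertical below 0.05 rad and angle between the x axis of large_plate and the x axis of pad, either way round below 0.2 rad and contact force between the fingers and large_plate below 0.1 N and linear speed of large_plate below 0.02 m/s), for 0.2 s.
3. the large plate is pressed down onto the pad with more than 5 N (horizontal distance between large_plate and land below 0.012 m and z of large_plate in the frame of land between -0.003 and 0.003 m and angle between large_plate's own z axis and vertical below 0.05 rad and angle between the x axis of large_plate and the x axis of pad, either way round below 0.2 rad and contact force between large_plate and pad above 5 N), for 0.05 s.
4. the small plate lies flat, centred and square on the large one, let go (value of joint stop above 0.004 m and horizontal distance between large_plate and land below 0.012 m and z of large_plate in the frame of land between -0.003 and 0.003 m and angle between each of large_plate, small_plate's own z axis and vertical below 0.05 rad and angle between the x axis of each of large_plate, small_plate and the x axis of pad, either way round below 0.2 rad and horizontal distance between small_plate and large_plate below 0.012 m and z of small_plate in the frame of large_plate between 0.009 and 0.015 m and contact force between the fingers and small_plate below 0.1 N and linear speed of small_plate below 0.02 m/s), for 0.2 s.
5. the small plate is pressed down onto the large one with more than 5 N (horizontal distance between small_plate and large_plate below 0.012 m and z of small_plate in the frame of large_plate between 0.009 and 0.015 m and angle between small_plate's own z axis and vertical below 0.05 rad and angle between the x axis of small_plate and the x axis of pad, either way round below 0.2 rad and contact force between small_plate and large_plate above 5 N), for 0.05 s.
At the end, for the whole second after the job is handed in: The pad is within 2 mm of solid against the hidden stop; the large plate lies flat (3 deg) on the pad, centred within 12 mm of the land's centre and square within 0.2 rad; the small plate lies flat on the large one, centred within 12 mm and square within 0.2 rad; all at rest and released (value of joint stop above 0.004 m and horizontal distance between large_plate and land below 0.012 m and z of large_plate in the frame of land between -0.003 and 0.003 m and angle between each of large_plate, small_plate's own z axis and vertical below 0.05 rad and angle between the x axis of each of large_plate, small_plate and the x axis of pad, either way round below 0.2 rad and horizontal distance between small_plate and large_plate below 0.012 m and z of small_plate in the frame of large_plate between 0.009 and 0.015 m and linear speed of each of pad, large_plate, small_plate below 0.02 m/s); the robot touches nothing.
It fails at once if the pad is pushed or squeezed with more than 45 N (contact force between the fingers and pad above 45 N).
It fails at once if a bystander is shifted by more than 30 mm (distance of any of mallet, drum_segment, bushing_a, bushing_b, spanner, grease_tin from where it was at the start of the episode above 0.03 m).
It also fails if it takes over 72 s, if anything falls off the work surface, if the arm or the gripper's body presses on something with over 40 N, if the wrist force passes 120 N, or if a joint passes its speed limit or range.

## Working session

There is one attempt and no reset: what is moved stays moved. The work goes in short steps, Python scripts to look and compute and a tool call to move; the robot and the scene stay as the last step left them, time stands still between calls to the robot, and variables do not carry over. Pictures are saved under pics/ and viewed, at most 10 in all, crops included, and the job is handed in when it is done.

Besides the shell and the picture viewer there is one more tool, called after ">>>" by a JSON object that holds its "api" and its "payload". drive_tool: Moves the arm, as the interface text tells. Its arguments: {"type":"object","properties":{"commands":{"type":"array"},"gripper":{"type":"number"}},"required":["commands"]}

```bash
mkdir -p pics; cat > h.py <<'E'
import numpy as np, cv2
from bench import get_obs, snapshot, close_job
def ray(s,u,v):
    R,_=cv2.Rodrigues(np.array(s['rvec'],float)); t=np.array(s['tvec'],float).ravel()
    K=np.array([[s['fx'],0,s['cx']],[0,s['fy'],s['cy']],[0,0,1.]])
    p=cv2.undistortPoints(np.array([[[u,v]]],float),K,np.array([s['k1'],0,0,0.]))[0,0]
    return -R.T@t, R.T@np.array([p[0],p[1],1.]), p
def onz(s,u,v,z):
    c,d,_=ray(s,u,v); return c+d*(z-c[2])/d[2]
def cloud(s):
    R,_=cv2.Rodrigues(np.array(s['rvec'],float)); t=np.array(s['tvec'],float).ravel()
    K=np.array([[s['fx'],0,s['cx']],[0,s['fy'],s['cy']],[0,0,1.]])
    h,w=s['range_z'].shape; g=np.stack(np.meshgrid(np.arange(w),np.arange(h)),-1).reshape(-1,1,2).astype(float)
    p=cv2.undistortPoints(g,K,np.array([s['k1'],0,0,0.]))[:,0]; z=s['range_z'].reshape(-1,1)
    X=(np.c_[p,np.ones(len(p))]*z-t)@R; X[z[:,0]==0]=np.nan
    return X.reshape(h,w,3)
def save(s,n): cv2.imwrite('pics/'+n+'.png',s['image'])
E
python3 - <<'E'
from h import *
for n in('top','side'):
    s=snapshot(n); save(s,n+'0'); c=-cv2.Rodrigues(np.array(s['rvec'],float))[0].T@np.array(s['tvec']).ravel(); print(n,c)
print(get_obs())
E
```

```text
top [0.36990396 0.0703641  1.27681959]
side [ 0.02426708 -0.71661922  1.00238091]
{'time': 0.1, 'joint_positions': array([ 1.21492282e+00,  8.79108344e-02,  1.37209778e+00, -7.38348652e-06,
        1.68358761e+00, -1.03097110e-01]), 'qvel': array([ 1.03184239e-03, -2.20888361e-03, -4.35454040e-03, -2.60714796e-04,
       -1.29619487e-04, -2.15652450e-05]), 'joint_torque': array([ 2.05572964e-03, -3.41254914e+01, -3.03300405e+01,  7.18555832e-02,
        3.04866547e-02, -9.47320200e-05]), 'tool_pos': array([0.13738516, 0.53205926, 0.20440767]), 'ee_rot': array([-3.13959897e+00, -1.98896928e-04,  2.88881524e+00]), 'wrist_force': array([ 0.08801126,  0.12695577, -0.24110334]), 'wrist_torque': array([-0.01801685, -0.01525656, -0.03133278]), 'finger_force': 0.0, 'width': 0.09451062717826929}
```

View pics/top0.png

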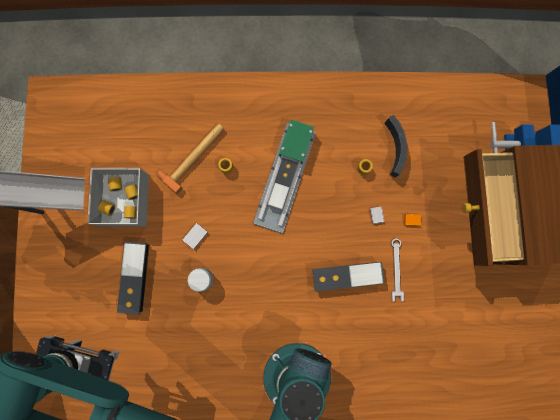

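View pics/side0.png

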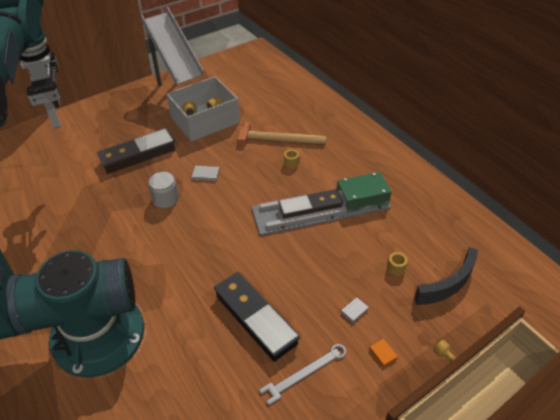

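The top view shows the jig and pad, with the land near (277,195) and the hood at (296,142). The large plate is at (195,236), the small plate at (377,215), and the orange look-alike at (413,220). The side view agrees.

```bash
cat >> h.py <<'E'
def rect(s,mask,near,z,amin=40):
    n,l,st,ce=cv2.connectedComponentsWithStats(mask.astype(np.uint8),connectivity=4)
    k=min([i for i in range(1,n) if st[i,4]>=amin],key=lambda i:np.hypot(*(ce[i]-near)))
    v,u=np.where(l==k); P=np.array([onz(s,a,b,z)[:2] for a,b in zip(u,v)])
    r=cv2.minAreaRect((P*1000).astype(np.float32)); (w,h),a=r[1],r[2]
    yaw=np.radians(a if w>h else a+90)
    return np.array(r[0])/1000,P.mean(0),sorted((w,h)),(yaw+np.pi/2)%np.pi-np.pi/2,len(u)
E
python3 - <<'E'
from h import *
s=snapshot('top'); im=s['image']; hsv=cv2.cvtColor(im,cv2.COLOR_BGR2HSV); X=cloud(s)
H,S,V=[hsv[...,i] for i in range(3)]
for p in[(277,195),(195,236),(377,215),(296,142),(263,225),(283,170)]: print(p,hsv[p[1],p[0]],X[p[1],p[0]])
br=(S<40)&(V>150)
np.set_printoptions(precision=4,suppress=True)
print('land',rect(s,br,(277,195),.036)); print('large',rect(s,br,(195,236),.012)); print('small',rect(s,br,(377,215),.012))
g=(H>55)&(H<90)&(S>100)
print('hood',rect(s,g,(296,142),.053))
dk=(V<75)&(S<110)
print('dark',rect(s,dk,(283,172),.036))
E
```

```text
(277, 195) [ 30  12 219] [0.56578821 0.05243433 0.03559719]
(195, 236) [ 11  10 205] [0.44171458 0.31305803 0.01111185]
(377, 215) [ 10  11 200] [ 0.50128528 -0.26832649  0.01028314]
(296, 142) [ 74 137 119] [ 0.73068177 -0.00935682  0.05578453]
(263, 225) [ 90  12 147] [0.47420894 0.09790379 0.00730341]
(283, 170) [100  10  76] [0.64553678 0.03235968 0.0361363 ]
land (array([0.5645, 0.0487]), array([0.5643, 0.0487]), [45.80757522583008, 72.3381576538086], np.float64(-0.33432285692029673), 340)
large (array([0.4433, 0.3147]), array([0.4431, 0.3147]), [44.10072708129883, 68.95724487304688], np.float64(-0.6967620370491039), 307)
small (array([ 0.5026, -0.2667]), array([ 0.5025, -0.2668]), [34.70501708984375, 48.632957458496094], np.float64(0.1380926589772833), 163)
hood (array([ 0.7359, -0.0094]), array([ 0.7369, -0.0101]), [77.00988006591797, 120.79894256591797], np.float64(-0.33583619820973354), 833)
dark (array([0.6293, 0.0354]), array([0.6222, 0.0423]), [31.85135269165039, 54.96016311645508], np.float64(-0.3505130121352149), 94)
```

>>> {"api": "drive_tool", "payload": {"commands": [[-0.97,-0.74,0,0,0,0],[-0.97,-0.74,0,0,0,0],[-0.97,-0.74,0,0,0,0],[-0.97,-0.74,0,0,0,0],[-0.97,-0.74,0,0,0,0],[-0.97,-0.74,0,0,0,0],[-0.97,-0.74,0,0,0,0],[-0.97,-0.74,0,0,0,0],[-0.97,-0.74,0.2,0,0,0],[-0.97,-0.74,0.5,0,0,0],[-0.97,-0.74,0.5,0,0,0],[-0.97,-0.74,0.5,0,0,0],[0,0,0.8,0,0,0.83],[0,0,0,0,0,0],[0,0,0,0,0,0]], "gripper": 1}}

```text
time: 2.02
tool_pos: [0.4998, 0.0725, 0.1064]
ee_rot: [3.141, 0.001, 2.808]
wrist_force: [-0.4, 0.7, 0.1]
width: 0.0003
finger_force: 0.0
```

```bash
cat >> h.py <<'E'
def go(x,y,z,yaw):
    "shift in tool units to a target, tool down, and turn units"
    from scipy.spatial.transform import Rotation as Ro
    o=get_obs(); R=Ro.from_euler('xyz',o['ee_rot']); T=Ro.from_euler('xyz',[np.pi,0,yaw])
    print('t',round(float(o['time']),2),'pos',o['tool_pos'].round(4),'rot',o['ee_rot'].round(4),'w',round(float(o['width']),4),'F',o['wrist_force'].round(2))
    print('shift',(R.inv().apply(np.array([x,y,z])-o['tool_pos'])/.04).round(2),'turn',((R.inv()*T).as_rotvec()/.1).round(2))
E
python3 - <<'E'
from h import *
go(.4984,.0717,.015,2.806)
s=snapshot('wrist'); save(s,'w1')
E
```

```text
t 2.02 pos [0.4998 0.0725 0.1064] rot [3.1411e+00 9.0000e-04 2.8076e+00] w 0.0003 F [-0.4   0.73  0.13]
shift [ 0.03 -0.03  2.28] turn [0.   0.01 0.02]
```

View pics/w1.png

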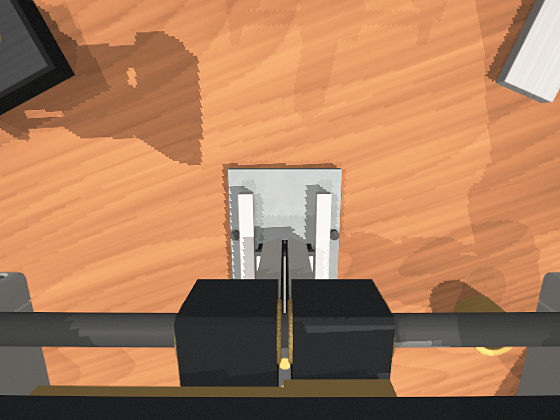

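The wrist view shows the shut fingers at column 285, centred between the guide bars (245 and 322). I'll descend into the channel behind the pad.

>>> {"api": "drive_tool", "payload": {"commands": [[0,0,0.6,0,0,0],[0,0,0.6,0,0,0],[0,0,0.5,0,0,0],[0,0,0.4,0,0,0],[0,0,0.18,0,0,0],[0,0,0,0,0,0],[0,0,0,0,0,0]]}}

```text
time: 2.95
tool_pos: [0.5003, 0.0722, 0.0152]
ee_rot: [3.141, 0.002, 2.806]
wrist_force: [0.6, -0.2, -0.4]
width: 0.0006
finger_force: 0.0
```

>>> {"api": "drive_tool", "payload": {"commands": [[-0.1,0,0,0,0,0],[-0.1,0,0,0,0,0],[-0.1,0,0,0,0,0],[-0.06,0,0,0,0,0],[-0.06,0,0,0,0,0],[-0.05,0,0,0,0,0],[-0.05,0,0,0,0,0]]}}

```text
time: 3.82
tool_pos: [0.5181, 0.0658, 0.0141]
ee_rot: [-3.142, -0.003, 2.806]
wrist_force: [-3.5, 2.0, 2.7]
width: 0.0003
finger_force: 2.0
```

>>> {"api": "drive_tool", "payload": {"commands": [[-0.04,0,0,0,0,0],[-0.04,0,0,0,0,0],[-0.04,0,0,0,0,0],[-0.05,0,0,0,0,0],[-0.05,0,0,0,0,0],[-0.05,0,0,0,0,0],[-0.05,0,0,0,0,0],[-0.05,0,0,0,0,0],[-0.05,0,0,0,0,0],[-0.05,0,0,0,0,0],[-0.05,0,0,0,0,0],[-0.05,0,0,0,0,0],[0,0,0,0,0,0]]}}

```text
time: 5.45
tool_pos: [0.5411, 0.0576, 0.0143]
ee_rot: [3.142, 0.001, 2.806]
wrist_force: [-1.4, 0.3, -0.5]
width: 0.0006
finger_force: 0.5
```

>>> {"api": "drive_tool", "payload": {"commands": [[-0.04,0,0,0,0,0],[-0.04,0,0,0,0,0],[-0.04,0,0,0,0,0],[-0.04,0,0,0,0,0]]}}

```text
time: 5.95
tool_pos: [0.5468, 0.0557, 0.0143]
ee_rot: [3.141, -0.0, 2.806]
wrist_force: [-2.0, 0.0, 0.4]
width: 0.0005
finger_force: 1.3
```

>>> {"api": "drive_tool", "payload": {"commands": [[-0.04,0,0,0,0,0],[-0.04,0,0,0,0,0],[-0.04,0,0,0,0,0],[-0.04,0,0,0,0,0]]}}

```text
time: 6.45
tool_pos: [0.5529, 0.0536, 0.0144]
ee_rot: [3.141, 0.0, 2.806]
wrist_force: [-3.4, 0.9, 0.6]
width: 0.0006
finger_force: 1.4
```

>>> {"api": "drive_tool", "payload": {"commands": [[-0.04,0,0,0,0,0],[-0.04,0,0,0,0,0],[-0.04,0,0,0,0,0],[-0.04,0,0,0,0,0]]}}

```text
time: 6.95
tool_pos: [0.5589, 0.0515, 0.0143]
ee_rot: [3.141, -0.0, 2.806]
wrist_force: [-3.2, 1.0, 1.2]
width: 0.0001
finger_force: 1.5
```

>>> {"api": "drive_tool", "payload": {"commands": [[-0.04,0,0,0,0,0],[-0.04,0,0,0,0,0],[-0.04,0,0,0,0,0],[-0.04,0,0,0,0,0]]}}

```text
time: 7.45
tool_pos: [0.565, 0.0494, 0.0143]
ee_rot: [3.141, -0.0, 2.806]
wrist_force: [-3.3, 1.1, 1.7]
width: 0.0004
finger_force: 1.7
```

>>> {"api": "drive_tool", "payload": {"commands": [[-0.04,0,0,0,0,0],[-0.04,0,0,0,0,0],[-0.04,0,0,0,0,0],[-0.04,0,0,0,0,0]]}}

```text
time: 7.95
tool_pos: [0.571, 0.0473, 0.0143]
ee_rot: [3.141, 0.0, 2.806]
wrist_force: [-3.5, 0.9, 1.9]
width: 0.0004
finger_force: 1.8
```

>>> {"api": "drive_tool", "payload": {"commands": [[-0.04,0,0,0,0,0],[-0.04,0,0,0,0,0],[-0.04,0,0,0,0,0],[-0.04,0,0,0,0,0]]}}

```text
time: 8.45
tool_pos: [0.577, 0.0452, 0.0144]
ee_rot: [3.141, -0.0, 2.806]
wrist_force: [-4.0, 1.2, 2.7]
width: 0.0009
finger_force: 2.1
```

>>> {"api": "drive_tool", "payload": {"commands": [[-0.04,0,0,0,0,0],[-0.04,0,0,0,0,0],[-0.04,0,0,0,0,0]]}}

```text
time: 8.82
tool_pos: [0.5799, 0.0442, 0.0144]
ee_rot: [-3.141, -0.004, 2.806]
wrist_force: [-10.3, 4.1, 7.7]
width: 0.0005
finger_force: 5.3
```

>>> {"api": "drive_tool", "payload": {"commands": [[-0.03,0,0,0,0,0],[-0.03,0,0,0,0,0],[0,0,0,0,0,0]]}}

```text
time: 9.2
tool_pos: [0.5799, 0.0441, 0.0144]
ee_rot: [-3.141, -0.009, 2.806]
wrist_force: [-13.5, 4.2, 10.1]
width: 0.0005
finger_force: 7.3
```

>>> {"api": "drive_tool", "payload": {"commands": [[0.2,0,0,0,0,0],[0.4,0,0,0,0,0],[0.2,0,0,0,0,0],[0,0,-0.5,0,0,0],[0,0,-1,0,0,0],[0,0,-1,0,0,0],[0,0,-0.9,0,0,0],[0,0,0,0,0,0]]}}

```text
time: 10.2
tool_pos: [0.5559, 0.0533, 0.1543]
ee_rot: [3.139, 0.009, 2.806]
wrist_force: [0.3, 0.3, -0.6]
width: 0.0005
finger_force: 0.0
```

```bash
python3 - <<'E'
from h import *
go(.4433,.3147,.12,2.445)
E
```

```text
t 10.2 pos [0.5559 0.0533 0.1543] rot [3.1388 0.0085 2.8058] w 0.0005 F [ 0.33  0.32 -0.64]
shift [4.82 5.24 0.83] turn [0.04 0.08 3.61]
```

>>> {"api": "drive_tool", "payload": {"commands": [[0.69,0.75,0,0,0,0],[0.69,0.75,0,0,0,0],[0.69,0.75,0,0,0,0],[0.69,0.75,0,0,0,0],[0.69,0.75,0,0,0,0],[0.69,0.75,0,0,0,0],[0.69,0.75,0,0,0,0],[0,0,0.2,0,0,0.9],[0,0,0.2,0,0,0.9],[0,0,0.2,0,0,0.9],[0,0,0.2,0,0,0.9],[0,0,0,0,0,0],[0,0,0,0,0,0]], "gripper": 0}}

```text
time: 11.82
tool_pos: [0.44, 0.315, 0.1176]
ee_rot: [-3.141, -0.0, 2.447]
wrist_force: [-0.0, -0.7, -0.1]
width: 0.0938
finger_force: 0.0
```

```bash
python3 - <<'E'
from h import *
go(.4433,.3147,.0035,2.445)
s=snapshot('wrist'); save(s,'w2')
im=s['image']; X=cloud(s); hsv=cv2.cvtColor(im,cv2.COLOR_BGR2HSV)
m=(np.abs(X[...,2]-.012)<.004)&(hsv[...,1]<50)&(hsv[...,2]>110)
print(rect(s,m,(280,300),.012,300))
E
```

```text
t 11.82 pos [0.44   0.315  0.1176] rot [-3.1407e+00 -3.0000e-04  2.4470e+00] w 0.0938 F [-0.02 -0.67 -0.14]
shift [-0.07  0.05  2.85] turn [-0.01 -0.    0.02]
(array([0.44222601, 0.31626968]), array([0.44177697, 0.31669821]), [45.734657287597656, 69.28111267089844], np.float64(-0.6929308135049155), 3613)
```

View pics/w2.png

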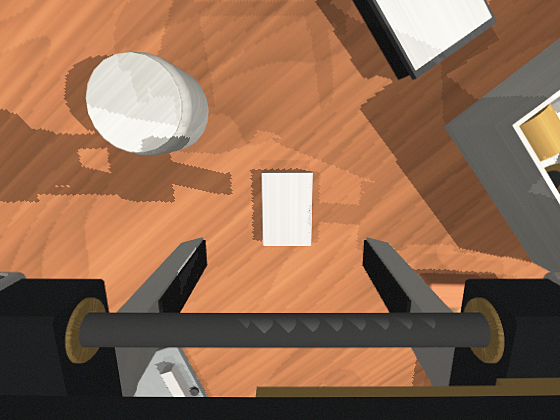

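The wrist view shows the whole plate, corners (262,172) to (312,246), aligned midway between the open fingers. Next I descend and grip.

>>> {"api": "drive_tool", "payload": {"commands": [[-0.02,0.06,0.7,0,0,0],[0,0,0.8,0,0,0],[0,0,0.7,0,0,0],[0,0,0.4,0,0,0],[0,0,0.2,0,0,0],[0,0,0.03,0,0,0],[0,0,0,0,0,0]]}}

```text
time: 12.75
tool_pos: [0.4433, 0.317, 0.0062]
ee_rot: [3.14, 0.001, 2.446]
wrist_force: [-0.1, 0.1, 0.4]
width: 0.094
finger_force: 0.0
```

>>> {"api": "drive_tool", "payload": {"commands": [[0,0,0,0,0,0],[0,0,0,0,0,0],[0,0,0,0,0,0],[0,0,0,0,0,0],[0,0,0,0,0,0]], "gripper": 1}}

```text
time: 13.38
tool_pos: [0.4424, 0.3166, 0.0051]
ee_rot: [-3.141, -0.0, 2.446]
wrist_force: [-0.4, -0.2, -0.1]
width: 0.0475
finger_force: 1.7
```

>>> {"api": "drive_tool", "payload": {"commands": [[0,0,0,0,0,0],[0,0,0,0,0,0],[0,0,-0.3,0,0,0],[0,0,-0.6,0,0,0],[0,0,-0.9,0,0,0],[0,0,-0.9,0,0,0],[0,0,-0.3,0,0,0],[0,0,0,0,0,0]]}}

```text
time: 14.38
tool_pos: [0.4427, 0.3167, 0.1255]
ee_rot: [3.14, 0.0, 2.446]
wrist_force: [0.2, 0.3, -3.4]
width: 0.0453
finger_force: 30.0
```

```bash
python3 - <<'E'
from h import *
np.set_printoptions(precision=4,suppress=True)
print(get_obs()['finger_force'])
s=snapshot('top'); im=s['image']; hsv=cv2.cvtColor(im,cv2.COLOR_BGR2HSV)
br=(hsv[...,1]<40)&(hsv[...,2]>150)
print('land',rect(s,br,(283,175),.036))
s=snapshot('wrist'); save(s,'w3')
E
```

```text
29.99866247177124
land (array([0.6282, 0.0271]), array([0.6278, 0.027 ]), [46.946136474609375, 72.26675415039062], np.float64(-0.3374716454351514), 340)
```

View pics/w3.png

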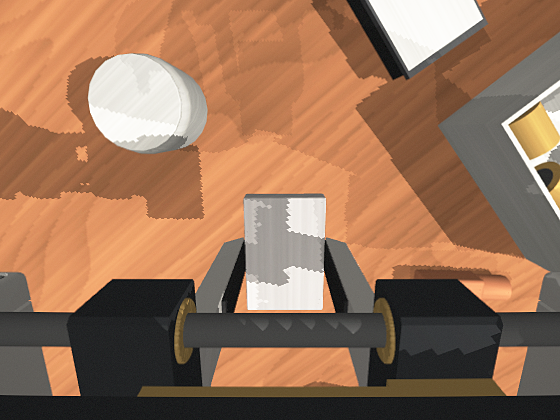

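The plate is held level and centred in the fingers, spanning (244,195) to (325,310). I'll carry it over the land.

```bash
python3 - <<'E'
from h import *
go(.627,.0275,.10,2.805)
E
```

```text
t 14.47 pos [0.4415 0.316  0.1232] rot [-3.1386e+00 -1.2000e-03  2.4458e+00] w 0.0453 F [ 0.34 -0.02 -3.15]
shift [-8.18 -2.56  0.58] turn [-0.03 -0.02 -3.59]
```

>>> {"api": "drive_tool", "payload": {"commands": [[-0.4,-0.13,0,0,0,0],[-0.71,-0.22,0,0,0,0],[-0.71,-0.22,0,0,0,0],[-0.71,-0.22,0,0,0,0],[-0.71,-0.22,0,0,0,0],[-0.71,-0.22,0,0,0,0],[-0.71,-0.22,0,0,0,0],[-0.71,-0.22,0,0,0,0],[-0.71,-0.22,0,0,0,0],[-0.71,-0.22,0,0,0,0],[-0.71,-0.22,0,0,0,0],[-0.68,-0.23,0,0,0,0],[0,0,0,0,0,-0.9],[0,0,0,0,0,-0.9],[0,0,0,0,0,-0.9],[0,0,0.2,0,0,-0.9],[0,0,0.3,0,0,0],[0,0,0,0,0,0],[0,0,0,0,0,0]]}}

```text
time: 16.85
tool_pos: [0.6279, 0.028, 0.1046]
ee_rot: [-3.141, -0.001, 2.805]
wrist_force: [0.1, 0.6, -3.1]
width: 0.0453
finger_force: 30.0
```

```bash
python3 - <<'E'
from h import *
go(.627,.0275,.041,2.805)
s=snapshot('wrist'); save(s,'w4')
E
```

```text
t 16.85 pos [0.6279 0.028  0.1046] rot [-3.1414e+00 -7.0000e-04  2.8050e+00] w 0.0453 F [ 0.05  0.59 -3.07]
shift [ 0.02 -0.02  1.59] turn [-0.   -0.01 -0.  ]
```

View pics/w4.png

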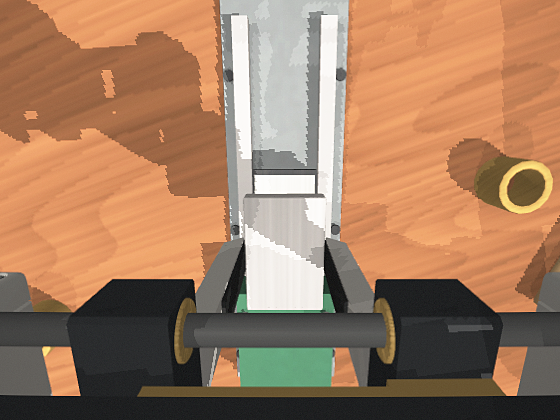

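The wrist view shows the plate (columns 244–325) centred over the pad (253–317) and square with it. I'll lower it now.

>>> {"api": "drive_tool", "payload": {"commands": [[0,0,0.4,0,0,0],[0,0,0.5,0,0,0],[0,0,0.35,0,0,0],[0,0,0.15,0,0,0],[0,0,0.08,0,0,0],[0,0,0.04,0,0,0],[0,0,0,0,0,0],[0,0,0,0,0,0]]}}

```text
time: 17.9
tool_pos: [0.6284, 0.0282, 0.0449]
ee_rot: [3.141, 0.001, 2.806]
wrist_force: [0.8, 0.0, -3.6]
width: 0.0454
finger_force: 30.0
```

>>> {"api": "drive_tool", "payload": {"commands": [[-0.02,0,0.03,0,0,0],[0,0,0.02,0,0,0],[0,0,0,0,0,0],[0,0,0,0,0,0]]}}

```text
time: 18.4
tool_pos: [0.6287, 0.028, 0.0423]
ee_rot: [3.142, -0.0, 2.806]
wrist_force: [0.1, -0.3, -2.7]
width: 0.0453
finger_force: 30.0
```

>>> {"api": "drive_tool", "payload": {"commands": [[0.02,0,0.02,0,0,0],[0,0,0.02,0,0,0],[0,0,0,0,0,0],[0,0,0,0,0,0]]}}

```text
time: 18.9
tool_pos: [0.628, 0.0283, 0.0411]
ee_rot: [3.141, 0.0, 2.806]
wrist_force: [-2.8, 0.3, 0.3]
width: 0.0457
finger_force: 30.0
```

>>> {"api": "drive_tool", "payload": {"commands": [[0,0,0,0,0,0],[0,0,0,0,0,0],[0,0,0,0,0,0],[0,0,0,0,0,0],[0,0,0,0,0,0],[0,0,-0.3,0,0,0],[0,0,-0.8,0,0,0],[0,0,-0.9,0,0,0],[0,0,0,0,0,0],[0,0,0,0,0,0]], "gripper": 0}}

```text
time: 20.15
tool_pos: [0.6277, 0.0283, 0.1203]
ee_rot: [-3.142, -0.0, 2.806]
wrist_force: [-0.7, -0.1, -0.5]
width: 0.0937
finger_force: 0.0
```

```bash
python3 - <<'E'
from h import *
np.set_printoptions(precision=4,suppress=True)
s=snapshot('wrist'); save(s,'w5'); X=cloud(s); hsv=cv2.cvtColor(s['image'],cv2.COLOR_BGR2HSV)
m=(np.abs(X[...,2]-.048)<.006)&(hsv[...,1]<50)&(hsv[...,2]>100)
print(rect(s,m,(285,240),.048,300)); go(.6275,.0275,.048,2.805)
E
```

```text
(array([0.6279, 0.0286]), array([0.6271, 0.0288]), [45.829830169677734, 69.74311828613281], np.float64(-0.3348871807552838), 4570)
t 20.2 pos [0.6272 0.0283 0.1193] rot [-3.141  -0.0022  2.8058] w 0.094 F [-0.38 -0.43 -1.57]
shift [-0.02 -0.02  1.78] turn [-0.01 -0.02  0.01]
```

View pics/w5.png

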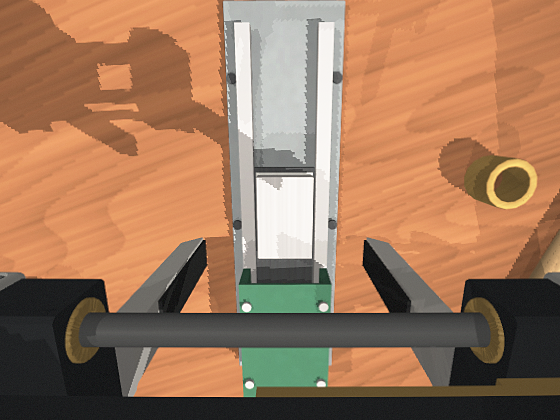

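The wrist view shows the plate flat at (256–315, 175–260), centred on the pad, with a small even margin at the rear edge near row 171. Next I press it with the shut fingers.

>>> {"api": "drive_tool", "payload": {"commands": [[0,0,0.3,0,0,0],[0,0,0.4,0,0,0],[0,0,0.4,0,0,0],[0,0,0.3,0,0,0],[0,0,0.2,0,0,0],[0,0,0,0,0,0],[0,0,0,0,0,0]], "gripper": 1}}

```text
time: 21.08
tool_pos: [0.6285, 0.0283, 0.0574]
ee_rot: [3.141, 0.001, 2.806]
wrist_force: [-0.6, 0.9, 0.6]
width: 0.0275
finger_force: 0.0
```

>>> {"api": "drive_tool", "payload": {"commands": [[0,0,0.05,0,0,0],[0,0,0.05,0,0,0],[0,0,0,0,0,0],[0,0,0,0,0,0]]}}

```text
time: 21.58
tool_pos: [0.628, 0.0283, 0.0527]
ee_rot: [3.142, 0.0, 2.806]
wrist_force: [0.3, -0.0, -0.2]
width: 0.0003
finger_force: 0.0
```

>>> {"api": "drive_tool", "payload": {"commands": [[0,0,0.04,0,0,0],[0,0,0.04,0,0,0],[0,0,0.04,0,0,0],[0,0,0.04,0,0,0],[0,0,0,0,0,0],[0,0,0,0,0,0]]}}

```text
time: 22.32
tool_pos: [0.628, 0.0283, 0.0483]
ee_rot: [3.141, 0.001, 2.806]
wrist_force: [-3.7, -0.1, 8.0]
width: 0.0006
finger_force: 3.7
```

>>> {"api": "drive_tool", "payload": {"commands": [[0,0,0.03,0,0,0],[0,0,0,0,0,0],[0,0,0,0,0,0]]}}

```text
time: 22.7
tool_pos: [0.628, 0.0283, 0.0482]
ee_rot: [3.141, 0.001, 2.806]
wrist_force: [-5.1, 0.2, 10.4]
width: 0.0006
finger_force: 5.6
```

>>> {"api": "drive_tool", "payload": {"commands": [[0,0,-0.15,0,0,0],[0,0,-0.5,0,0,0],[0,0,-1,0,0,0],[0,0,-1,0,0,0],[0,0,0,0,0,0],[0,0,0,0,0,0]], "gripper": 0}}

```text
time: 23.45
tool_pos: [0.6277, 0.0283, 0.1507]
ee_rot: [-3.142, -0.001, 2.806]
wrist_force: [-0.3, -0.1, -0.2]
width: 0.0569
finger_force: 0.0
```

```bash
python3 - <<'E'
from h import *
go(.5025,-.2667,.12,2.805)
s=snapshot('wrist'); X=cloud(s); hsv=cv2.cvtColor(s['image'],cv2.COLOR_BGR2HSV)
m=(np.abs(X[...,2]-.048)<.006)&(hsv[...,1]<50)&(hsv[...,2]>100)
print(rect(s,m,(285,240),.048,300))
E
```

```text
t 23.45 pos [0.6277 0.0283 0.1507] rot [-3.1415e+00 -6.0000e-04  2.8058e+00] w 0.0569 F [-0.26 -0.09 -0.17]
shift [ 0.53 -7.99  0.77] turn [-0.   -0.01  0.01]
(array([0.62804175, 0.02851955]), array([0.62707555, 0.028906  ]), [45.86648178100586, 68.57003021240234], np.float64(-0.3360503163613764), 3721)
```

>>> {"api": "drive_tool", "payload": {"commands": [[0.05,-0.5,0,0,0,0],[0.05,-0.83,0,0,0,0],[0.05,-0.83,0,0,0,0],[0.05,-0.83,0,0,0,0],[0.05,-0.83,0,0,0,0],[0.05,-0.83,0,0,0,0],[0.05,-0.83,0,0,0,0],[0.05,-0.83,0,0,0,0],[0.05,-0.83,0,0,0,0],[0.08,-0.83,0,0,0,0],[0,0,0.2,0,0,-0.95],[0,0,0.2,0,0,-0.95],[0,0,0.2,0,0,-0.95],[0,0,0.2,0,0,-0.95],[0,0,0,0,0,-0.95],[0,0,0,0,0,0],[0,0,0,0,0,0]]}}

```text
time: 25.62
tool_pos: [0.5022, -0.266, 0.1186]
ee_rot: [3.141, -0.001, -3.004]
wrist_force: [-0.1, 0.6, 0.2]
width: 0.094
finger_force: 0.0
```

```bash
python3 - <<'E'
from h import *
s=snapshot('wrist'); save(s,'w6')
im=s['image']; X=cloud(s); hsv=cv2.cvtColor(im,cv2.COLOR_BGR2HSV)
m=(np.abs(X[...,2]-.012)<.004)&(hsv[...,1]<50)&(hsv[...,2]>110)
r=rect(s,m,(285,215),.012,300);print(r)
go(*r[0],.005,r[3]+np.pi)
E
```

```text
(array([ 0.50197211, -0.2671044 ]), array([ 0.50152765, -0.26721513]), [35.57554244995117, 48.46786117553711], np.float64(0.1366299760052061), 1989)
t 25.68 pos [ 0.5024 -0.266   0.1188] rot [ 3.1412e+00 -5.0000e-04 -3.0039e+00] w 0.0937 F [-0.22  0.32 -0.51]
shift [ 0.01 -0.03  2.84] turn [ 0.   -0.    0.01]
```

View pics/w6.png

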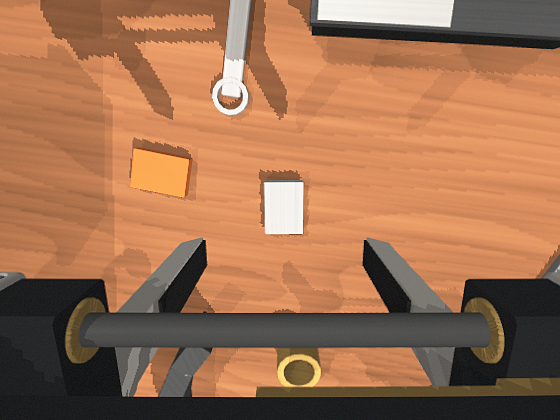

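The small plate is at (283,208), centred between the fingers. The orange plate's edge (190) and the spanner are clear of where the fingers will go.

>>> {"api": "drive_tool", "payload": {"commands": [[0.01,-0.03,0.7,0,0,0],[0,0,0.8,0,0,0],[0,0,0.7,0,0,0],[0,0,0.4,0,0,0],[0,0,0.2,0,0,0],[0,0,0.03,0,0,0],[0,0,0,0,0,0]]}}

```text
time: 26.55
tool_pos: [0.5034, -0.2675, 0.007]
ee_rot: [-3.14, 0.002, -3.002]
wrist_force: [-0.3, -0.1, -0.8]
width: 0.0939
finger_force: 0.0
```

>>> {"api": "drive_tool", "payload": {"commands": [[0,0,0,0,0,0],[0,0,0,0,0,0],[0,0,0,0,0,0],[0,0,0,0,0,0],[0,0,0,0,0,0],[0,0,0,0,0,0],[0,0,0,0,0,0]], "gripper": 1}}

```text
time: 27.42
tool_pos: [0.5027, -0.2669, 0.0058]
ee_rot: [3.141, 0.0, -3.002]
wrist_force: [1.5, -0.1, -0.1]
width: 0.0357
finger_force: 30.0
```

>>> {"api": "drive_tool", "payload": {"commands": [[0,0,0,0,0,0],[0,0,-0.3,0,0,0],[0,0,-0.6,0,0,0],[0,0,-0.9,0,0,0],[0,0,-0.9,0,0,0],[0,0,-0.6,0,0,0],[0,0,0,0,0,0],[0,0,0,0,0,0]]}}

```text
time: 28.42
tool_pos: [0.5021, -0.2666, 0.1367]
ee_rot: [3.14, -0.001, -3.002]
wrist_force: [-0.9, -0.2, -2.9]
width: 0.0354
finger_force: 30.0
```

```bash
python3 - <<'E'
from h import *
go(.6278,.0285,.12,2.805)
E
```

```text
t 28.43 pos [ 0.5021 -0.2666  0.1367] rot [ 3.1403e+00 -1.4000e-03 -3.0024e+00] w 0.0354 F [-0.9  -0.19 -2.92]
shift [-4.14  6.87  0.42] turn [ 0.01 -0.02  4.76]
```

>>> {"api": "drive_tool", "payload": {"commands": [[-0.25,0.41,0,0,0,0],[-0.42,0.7,0,0,0,0],[-0.42,0.7,0,0,0,0],[-0.42,0.7,0,0,0,0],[-0.42,0.7,0,0,0,0],[-0.42,0.7,0,0,0,0],[-0.42,0.7,0,0,0,0],[-0.42,0.7,0,0,0,0],[-0.42,0.7,0,0,0,0],[-0.42,0.7,0,0,0,0],[-0.11,0.16,0,0,0,0],[0,0,0,0,0,0.95],[0,0,0,0,0,0.95],[0,0,0,0,0,0.95],[0,0,0.2,0,0,0.95],[0,0,0.2,0,0,0.95],[0,0,0,0,0,0],[0,0,0,0,0,0]]}}

```text
time: 30.68
tool_pos: [0.6283, 0.028, 0.1217]
ee_rot: [-3.141, -0.0, 2.807]
wrist_force: [-0.0, -0.5, -0.8]
width: 0.0356
finger_force: 30.0
```

```bash
python3 - <<'E'
from h import *
go(.6278,.0285,.054,2.805)
s=snapshot('wrist'); save(s,'w7')
E
```

```text
t 30.68 pos [0.6283 0.028  0.1217] rot [-3.1414e+00 -5.0000e-04  2.8069e+00] w 0.0356 F [-0.05 -0.49 -0.78]
shift [0.02 0.01 1.69] turn [-0.   -0.    0.02]
```

View pics/w7.png

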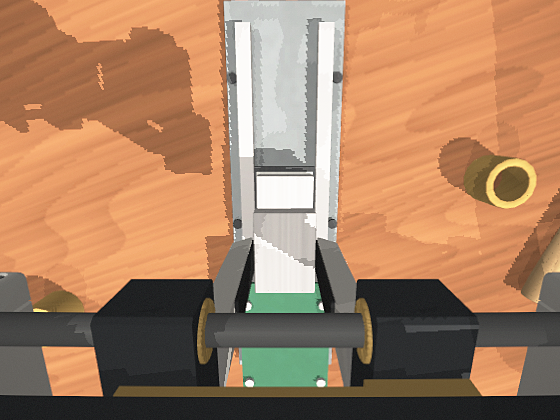

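The small plate (254–317) is held square over the large plate (256–315). I'll lower it.

>>> {"api": "drive_tool", "payload": {"commands": [[0.01,0,0.4,0,0,0],[0,0,0.5,0,0,0],[0,0,0.35,0,0,0],[0,0,0.2,0,0,0],[0,0,0.1,0,0,0],[0,0,0.06,0,0,0],[0,0,0,0,0,0],[0,0,0,0,0,0],[0,0,0,0,0,0]]}}

```text
time: 31.85
tool_pos: [0.6285, 0.0283, 0.058]
ee_rot: [3.141, 0.001, 2.806]
wrist_force: [0.2, 0.6, -2.6]
width: 0.0355
finger_force: 30.0
```

>>> {"api": "drive_tool", "payload": {"commands": [[0,0,0.02,0,0,0],[0,0,0.02,0,0,0],[0,0,0,0,0,0],[0,0,0,0,0,0]]}}

```text
time: 32.35
tool_pos: [0.6282, 0.0283, 0.0558]
ee_rot: [3.142, -0.0, 2.806]
wrist_force: [-0.2, -0.3, -1.6]
width: 0.0358
finger_force: 30.0
```

>>> {"api": "drive_tool", "payload": {"commands": [[0,0,0.02,0,0,0],[0,0,0.015,0,0,0],[0,0,0,0,0,0],[0,0,0,0,0,0]]}}

```text
time: 32.85
tool_pos: [0.6282, 0.0283, 0.0545]
ee_rot: [3.142, -0.0, 2.806]
wrist_force: [0.7, 0.2, -0.3]
width: 0.0354
finger_force: 30.0
```

>>> {"api": "drive_tool", "payload": {"commands": [[0,0,0.015,0,0,0],[0,0,0,0,0,0],[0,0,0,0,0,0]]}}

```text
time: 33.22
tool_pos: [0.6282, 0.0283, 0.0539]
ee_rot: [3.142, 0.0, 2.806]
wrist_force: [-0.6, 0.2, -2.4]
width: 0.0354
finger_force: 30.0
```

>>> {"api": "drive_tool", "payload": {"commands": [[0,0,0.015,0,0,0],[0,0,0.015,0,0,0],[0,0,0,0,0,0],[0,0,0,0,0,0]]}}

```text
time: 33.72
tool_pos: [0.6282, 0.0283, 0.0538]
ee_rot: [3.141, 0.001, 2.806]
wrist_force: [-3.6, -0.8, 5.6]
width: 0.0353
finger_force: 30.0
```

>>> {"api": "drive_tool", "payload": {"commands": [[0,0,-0.02,0,0,0],[0,0,0,0,0,0]]}}

```text
time: 33.98
tool_pos: [0.6283, 0.0283, 0.0538]
ee_rot: [3.141, 0.0, 2.806]
wrist_force: [-3.1, 0.2, 2.9]
width: 0.0352
finger_force: 30.0
```

>>> {"api": "drive_tool", "payload": {"commands": [[0,0,0,0,0,0],[0,0,0,0,0,0],[0,0,0,0,0,0],[0,0,0,0,0,0],[0,0,0,0,0,0],[0,0,-0.3,0,0,0],[0,0,-0.8,0,0,0],[0,0,-0.9,0,0,0],[0,0,0,0,0,0],[0,0,0,0,0,0]], "gripper": 0}}

```text
time: 35.22
tool_pos: [0.6279, 0.0283, 0.1332]
ee_rot: [3.142, -0.0, 2.806]
wrist_force: [-0.1, 0.3, -0.1]
width: 0.094
finger_force: 0.0
```

```bash
python3 - <<'E'
from h import *
s=snapshot('wrist'); save(s,'w8'); X=cloud(s); hsv=cv2.cvtColor(s['image'],cv2.COLOR_BGR2HSV)
m=(np.abs(X[...,2]-.060)<.006)&(hsv[...,1]<50)&(hsv[...,2]>100)
print(rect(s,m,(285,240),.060,300)); go(.628,.0285,.060,2.805)
E
```

```text
(array([0.62736572, 0.02880008]), array([0.62723221, 0.02883407]), [35.883296966552734, 50.25], np.float64(-0.3360623005862813), 2570)
t 35.27 pos [0.6274 0.0283 0.1321] rot [-3.1410e+00 -2.2000e-03  2.8058e+00] w 0.0941 F [ 0.39  0.33 -1.11]
shift [-0.02  0.01  1.8 ] turn [-0.01 -0.02  0.01]
```

View pics/w8.png

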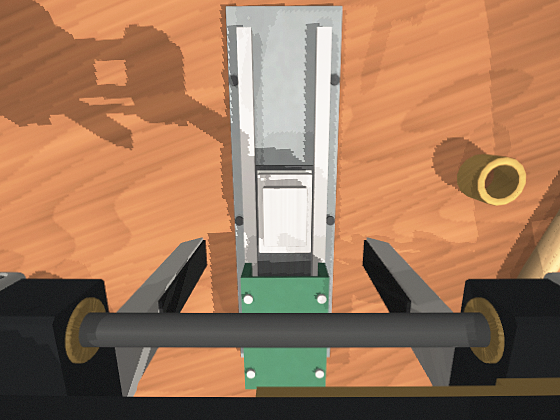

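The small plate at (262–308, 186–251) lies square and centred on the large one, measured within 1 mm. Now I press it.

>>> {"api": "drive_tool", "payload": {"commands": [[0,0,0.3,0,0,0],[0,0,0.4,0,0,0],[0,0,0.4,0,0,0],[0,0,0.3,0,0,0],[0,0,0.2,0,0,0],[0,0,0,0,0,0],[0,0,0,0,0,0],[0,0,0.05,0,0,0],[0,0,0.05,0,0,0],[0,0,0,0,0,0],[0,0,0,0,0,0],[0,0,0.04,0,0,0],[0,0,0.04,0,0,0],[0,0,0.04,0,0,0],[0,0,0.04,0,0,0],[0,0,0,0,0,0],[0,0,0,0,0,0]], "gripper": 1}}

```text
time: 37.4
tool_pos: [0.6282, 0.0283, 0.0603]
ee_rot: [3.141, 0.0, 2.806]
wrist_force: [-2.4, -0.0, 5.5]
width: 0.0004
finger_force: 2.7
```

>>> {"api": "drive_tool", "payload": {"commands": [[0,0,0.03,0,0,0],[0,0,0,0,0,0],[0,0,0,0,0,0]]}}

```text
time: 37.78
tool_pos: [0.6282, 0.0283, 0.0603]
ee_rot: [3.141, 0.001, 2.806]
wrist_force: [-3.5, 1.4, 8.6]
width: 0.0002
finger_force: 4.5
```

>>> {"api": "drive_tool", "payload": {"commands": [[0,0,0.04,0,0,0],[0,0,0,0,0,0],[0,0,0,0,0,0]]}}

```text
time: 38.15
tool_pos: [0.6282, 0.0283, 0.0602]
ee_rot: [3.141, 0.001, 2.806]
wrist_force: [-6.4, 0.1, 13.9]
width: 0.0005
finger_force: 7.0
```

>>> {"api": "drive_tool", "payload": {"commands": [[0,0,-0.15,0,0,0],[0,0,-0.5,0,0,0],[0,0,-1,0,0,0],[0,0,-1,0,0,0],[0,0,0,0,0,0],[0,0,0,0,0,0]], "gripper": 0}}

```text
time: 38.9
tool_pos: [0.6279, 0.0283, 0.1617]
ee_rot: [-3.141, -0.001, 2.806]
wrist_force: [-1.1, -0.3, -0.5]
width: 0.0572
finger_force: 0.0
```

```bash
python3 - <<'E'
from h import *
s=snapshot('wrist'); X=cloud(s); hsv=cv2.cvtColor(s['image'],cv2.COLOR_BGR2HSV)
m=(np.abs(X[...,2]-.060)<.006)&(hsv[...,1]<50)&(hsv[...,2]>100)
r=rect(s,m,(285,240),.060,300); print(r)
s=snapshot('top'); hsv=cv2.cvtColor(s['image'],cv2.COLOR_BGR2HSV); g=(hsv[...,0]>55)&(hsv[...,0]<90)&(hsv[...,1]>100)
if np.hypot(*(r[0]-[.628,.0285]))<.004: print(close_job())
E
```

```text
(array([0.62753644, 0.02876053]), array([0.62703056, 0.02889761]), [35.89362335205078, 49.58270263671875], np.float64(-0.3360555095255018), 2129)
the job is handed in; nothing more can be done
None
```

The job is handed in at about 39 s of the 72 s limit: the pad was pushed until it came up solid at about 14 N, then the large and small plates were each laid centred and square on the land, released and pressed (about 10 N and 14 N); the judge's verdict was not shown.

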